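Turn the row of preserves round for the farm-shop display

TASK

Move the four jars of preserves from the dark delivery rack to the yellow-rimmed display rack, one in each bay, in the reverse order: the jar that was leftmost in the delivery rack (seen from the robot) goes into the rightmost bay of the display rack, and so on, so that customers facing you across the counter read the row as you do now. Set each jar down gently, standing flat on its bay's floor, never tip a jar over, and leave all four released and at rest.

Things in the scene. Friction and masses are not known exactly. Their poses are not given: they have to be found in the camera images.
- jar_red_center (a point): Jar of preserves with red lid, dark red jam and a paper label band: a round jar 48 mm across (lid 47 mm across, the top 14 mm), 84 mm tall, about 0.22 kg, loose, upright. The point is its centre, on the axis 42 mm above its underside; z is the jar's axis, up. It starts in the delivery rack in the bay behind the tag of its lid colour, up to about 5 mm off the bay's middle each way.
- jar_yellow_center (a point): Jar of preserves with yellow lid, amber marmalade and a paper label band: a round jar 48 mm across (lid 47 mm across, the top 14 mm), 84 mm tall, about 0.22 kg, loose, upright. The point is its centre, on the axis 42 mm above its underside; z is the jar's axis, up. It starts in the delivery rack in the bay behind the tag of its lid colour, up to about 5 mm off the bay's middle each way.
- jar_green_center (a point): Jar of preserves with green lid, olive-green pickles and a paper label band: a round jar 48 mm across (lid 47 mm across, the top 14 mm), 84 mm tall, about 0.22 kg, loose, upright. The point is its centre, on the axis 42 mm above its underside; z is the jar's axis, up. It starts in the delivery rack in the bay behind the tag of its lid colour, up to about 5 mm off the bay's middle each way.
- jar_white_center (a point): Jar of preserves with white lid, dark purple jam and a paper label band: a round jar 48 mm across (lid 47 mm across, the top 14 mm), 84 mm tall, about 0.22 kg, loose, upright. The point is its centre, on the axis 42 mm above its underside; z is the jar's axis, up. It starts in the delivery rack in the bay behind the tag of its lid colour, up to about 5 mm off the bay's middle each way.
- tag_red: Fixed flat black price tag with a red panel, 22 x 50 x 4 mm, lying on the delivery rack's ledge (ledge top 20 mm above the table). Marks the bay where the red-lidded jar starts, and stays behind. Origin: centre of its underside; axes parallel to the delivery rack's; the bay's middle lies 49 mm from it along +x.
- tag_yellow: Fixed flat black price tag with a yellow panel, 22 x 50 x 4 mm, lying on the delivery rack's ledge (ledge top 20 mm above the table). Marks the bay where the yellow-lidded jar starts, and stays behind. Origin: centre of its underside; axes parallel to the delivery rack's; the bay's middle lies 49 mm from it along +x.
- tag_green: Fixed flat black price tag with a green panel, 22 x 50 x 4 mm, lying on the delivery rack's ledge (ledge top 20 mm above the table). Marks the bay where the green-lidded jar starts, and stays behind. Origin: centre of its underside; axes parallel to the delivery rack's; the bay's middle lies 49 mm from it along +x.
- tag_white: Fixed flat black price tag with a white panel, 22 x 50 x 4 mm, lying on the delivery rack's ledge (ledge top 20 mm above the table). Marks the bay where the white-lidded jar starts, and stays behind. Origin: centre of its underside; axes parallel to the delivery rack's; the bay's middle lies 49 mm from it along +x.
- delivery_rack: Fixed dark-wood rack, brown rims, 72 x 270 mm plus 26 mm tag ledge on its -x side. 4 bays in a row along y, 62 x 62 mm inside, middles at x 0, y +99, +33, -33, -99 mm; floors 8 mm, rims and 4 mm dividers 20 mm above the table. Origin: underside centre; x roughly away from the robot, y roughly to its left (within 20 deg). Full at start; jars 10 to 26 mm apart along y: fingers fit only on their x sides. On the robot's left or right.
- display_rack: Fixed pale-wood rack, yellow rims, 72 x 270 mm, no ledge. 4 bays in a row along y, 62 x 62 mm inside, middles at x 0, y +99, +33, -33, -99 mm; floors 8 mm, rims and 4 mm dividers 20 mm above the table. Origin: underside centre; x roughly away from the robot, y roughly to its left (within 20 deg). Empty at start; on the other side from the delivery rack.

How it is judged:
By the outcome, as a careful person would: the job done as asked, in the order asked, and still so for the second after the job is handed in, with the robot touching nothing.
It also fails if it takes over 120 s, if anything falls off the work surface, if the arm or the gripper's body presses on something with over 40 N, if the wrist force passes 120 N, or if a joint passes its speed limit or range.

ROBOT

A 6-joint arm with a two-finger parallel gripper is mounted at the origin on the work surface. World frame = base frame: x ahead of the robot, y to its left, z up, the work surface at z = 0. Lengths are in m, angles in rad, forces in N, time in s.
With the tool pointing down it reaches from about 0.35 to 0.875 m from the base axis. Payload 15.5 kg.
Tool frame: the origin (TCP) lies midway between the tips of the shut fingers; the grasp point (between the pads) lies 19 mm behind it (arm.pinch_z is the distance from the TCP to the grasp point, in m); z points along the fingers, y is the line along which they close (so a half turn about z gives the same grasp; the last joint's range is limited). The gripper opens to 85 mm and grips with 20 to 120 N. Pads are 22 mm wide; open, the fingers measure 114 mm over their backs; the gripper's body (76 mm by 85 mm) begins 54 mm behind the grasp point. The pads swing forward as they close: fully open they stand 13 mm farther back than shut.
Start: joints at [1.117, 0.494, 1.345, -0, 1.302, -0.096], TCP at [0.219, 0.585, 0.231] pointing down, gripper open.
Joint ranges: [-2.91, 2.91], [-0.82, 2.16], [0.22, 2.67], [-1.22, 4.37], [0.12, 2.79], [-3.08, 3.08]. Speed limits (rad/s): [1.89, 1.89, 2.57, 3.01, 3.01, 3.01].

INTERFACE

Orientations are given as a rotation vector (axis times angle).
In Python, from cell import telemetry, cams, arm, nets gives the robot as it stands. The module is installed in compiled form; this text tells all that it offers.
- The arm moves only by the shell command python3 -m crank 'ROWS'. ROWS is JSON, a list that holds one entry, the list of rows, each a list of 7 numbers: the turn, a rotation vector about the tool's x, y, z in units of 6 degrees (1.0 is 6 degrees), then the shift along the tool's x, y, z in mm, then the finger opening in mm, from 0 to 85.4. A call has 1 to 8 rows; each row is the pose to reach, as a shift and turn from the pose commanded when the call began, along the tool's axes at that moment; what a row does not reach only later rows make up. A row lasts 1/12 s, in which the tool goes at most 41.7 mm and 7.16 degrees, less where a joint would pass 70% of its speed; a pose out of reach is approached as far as the arm can. A call with a gripper value outside its range is refused whole. The fingers move at their own pace and stop on an object; the grip force is fixed at half the most. Time passes only in rows, so rows that repeat a pose let the fingers close. It gives the time, the measured TCP pose, the force, the opening and the grip force at its end, in the units of the state.
- telemetry.read_state(): the state, without advancing time (a new reading comes with each control period).
- cams.snapshot(name): name is "side" or "top" or "wrist"; returns a dict with "color" (384x512x3 uint8, red, green, blue), "mtx" (3x3 intrinsics, pixels), "R" (3x3) and "t" (3): a world point X has camera coordinates R X + t; the wrist camera has in their place "tool_from_camera" (4x4, takes a point from camera to tool coordinates, whose origin is the TCP and whose axes are the flange's). Camera axes: x right, y down, z forward; pixel columns grow to the right and rows downward; lengths in m; the calibration is good to about 2 mm. A picture is of the moment at which its call begins: read the wrist's pose just before it. There is no depth.
- arm.job_done(): hands the job in; it is judged then, once.
Trained networks look in a picture, given as the dict that the camera call returned (one of the last four; its "shot" number tells which), for a name from the list of things; names that differ only in an ending like _2 or _b are one class to them, and where a whole thing is asked for, a point or a joint stands for the part that bears it (a point fixed in the world has none). Each returns a list of dicts, best first, with "conf" (0 to 1); they miss things now and then, are a little off and sometimes report something else, mostly with a low value. They report only what shows in the picture. A call takes as long as a camera call.
- nets.outline_of(target, picture): "region" (384x512 bool, what is visible of it) and "extent" ([left, top, right, bottom] in pixels, round what is visible of it).
The state is a dict: "time_s": time; "joint_pos": joint angles; "dq": joint speeds; "tau": joint torques, N m; "position": TCP position; "orientation": TCP orientation; "ft_force": force on the tool from outside, world axes, zero at the start; "torque": the same for the moment, N m; "grip_width": finger opening in m; "finger_force": force on a finger pad.
Only numpy, scipy, OpenCV 4.12 (cv2) and the standard library are available. Lean on these libraries where they do the work, as an engineer would, in place of code of your own. Each camera call takes 0.05 s, during which the arm holds its last target. There are 200 camera calls.

## Working session

There is one attempt and no reset: what is moved stays moved. The work goes in short steps, Python scripts to look and compute and a shell command to move; the robot and the scene stay as the last step left them, time stands still between calls to the robot, and variables do not carry over. Pictures are saved under pics/ and viewed, at most 14 in all, crops included, and the job is handed in when it is done.

```bash
mkdir -p pics
cat > h.py <<'E'
import numpy as np, cv2
from cell import telemetry, cams, arm, nets
from scipy.spatial.transform import Rotation as Ro
def ray(p,uv):
    d=p["R"].T@np.linalg.inv(p["mtx"])@np.array([uv[0],uv[1],1.]); o=-p["R"].T@p["t"]; return o,d
def atz(p,uv,z):
    o,d=ray(p,uv); return o+d*(z-o[2])/d[2]
def save(n,p): cv2.imwrite(f"pics/{n}.png",p["color"][:,:,::-1])
E
python3 - <<'E'
from h import *
s=telemetry.read_state(); print({k:np.round(v,3) for k,v in s.items()}, arm.pinch_z)
p=cams.snapshot("top"); save("top0",p); print(p["mtx"],-p["R"].T@p["t"],p["R"])
for c in "red yellow green white".split():
    for n in (f"tag_{c}",f"jar_{c}_center"):
        for d in nets.outline_of(n,p)[:2]:
            v,u=np.nonzero(d["region"]); print(n,round(d["conf"],2),np.round(d["extent"]),d["region"].sum(),np.round(atz(p,(u.mean(),v.mean()),.024 if "tag" in n else .092),3))
for n in("delivery_rack","display_rack"):
    for d in nets.outline_of(n,p)[:2]:
        v,u=np.nonzero(d["region"]);r=cv2.minAreaRect(np.array([atz(p,(a,b),.02)[:2]*1000 for a,b in zip(u,v)],np.float32));print(n,d["conf"],d["extent"],r)
q=cams.snapshot("side"); save("side0",q)
E
```

```text
{'time_s': np.float64(0.0), 'joint_pos': array([ 1.118,  0.494,  1.346,  0.   ,  1.303, -0.095]), 'dq': array([-0.001,  0.001,  0.001, -0.001,  0.   , -0.001]), 'tau': array([-4.0000e-03, -8.8217e+01, -3.8385e+01, -0.0000e+00,  1.0000e-02,
       -0.0000e+00]), 'position': array([0.219, 0.585, 0.231]), 'orientation': array([-5.590e-01, -3.091e+00,  2.000e-03]), 'ft_force': array([-0.161,  0.646, -0.143]), 'torque': array([-0.022, -0.032, -0.013]), 'finger_force': np.float64(0.0), 'grip_width': np.float64(0.085)} 0.0187
[[361.7996158    0.         254.79414703]
 [  0.         361.7996158  192.21213821]
 [  0.           0.           1.        ]] [ 0.35607493 -0.01598756  1.03167694] [[ 0.01830278 -0.99983174 -0.00122167]
 [-0.98829987 -0.0179066  -0.15146853]
 [ 0.15142117  0.00397967 -0.98846133]]
jar_red_center 0.88 [127. 189. 154. 205.] 395 [0.484 0.296 0.092]
tag_yellow 0.69 [180. 206. 197. 215.] 131 [0.458 0.173 0.024]
jar_yellow_center 0.71 [176. 181. 195. 201.] 319 [0.503 0.174 0.092]
tag_green 0.42 [201. 203. 221. 212.] 136 [0.467 0.108 0.024]
jar_green_center 0.77 [201. 177. 220. 200.] 339 [0.513 0.109 0.092]
tag_white 0.51 [158. 205. 173. 216.] 159 [0.451 0.24  0.024]
jar_white_center 0.83 [150. 182. 173. 204.] 360 [0.493 0.237 0.092]
delivery_rack 0.93 [130.3, 178.4, 226.5, 221.9] ((489.2145080566406, 209.48751831054688), (99.92935180664062, 271.46881103515625), 7.2280049324035645)
display_rack 0.85 [283.1, 165.3, 380.6, 219.6] ((516.8106689453125, -218.5388946533203), (271.2685546875, 78.47048950195312), 72.97461700439453)
display_rack 0.57 [178.1, 207.1, 194.6, 218.1] ((459.0752868652344, 174.8213348388672), (21.41722869873047, 46.515926361083984), 8.21013069152832)
```

View pics/top0.png

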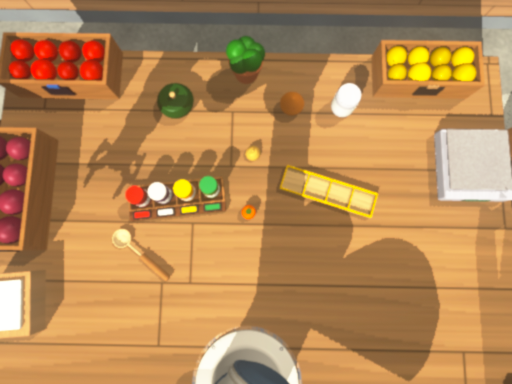

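View pics/side0.png

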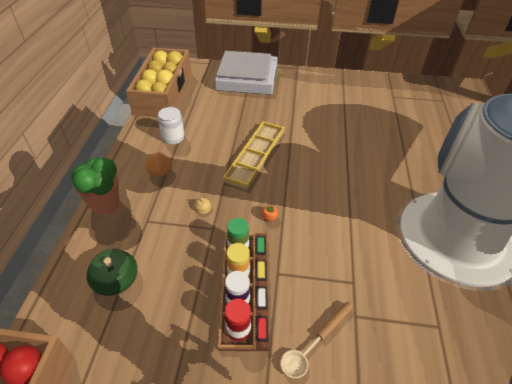

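The top view shows the delivery rack on the left with its lids at about (137,195), (158,191), (182,189) and (208,186). Left to right they are red, white, yellow, green. The empty yellow-rimmed rack runs from (283,178) to (378,205) on the right. I'll go above the delivery rack for a wrist view.

```bash
cat >> h.py <<'E'
def delta(xyz,th,s=None):
    """tool-frame shift mm and turn units to point down at xyz with tool y at world angle th (deg)"""
    s=s or telemetry.read_state(); R=Ro.from_rotvec(s["orientation"]).as_matrix()
    t=np.radians(th); y=np.array([np.cos(t),np.sin(t),0]); z=np.array([0,0,-1.]); T=np.c_[np.cross(y,z),y,z]
    r=Ro.from_matrix(R.T@T).as_rotvec(degrees=True)/6
    print("turn",np.round(r,2),"shift",np.round(R.T@(np.array(xyz)-s["position"])*1000,1))
def wrist():
    s=telemetry.read_state(); p=cams.snapshot("wrist"); R=Ro.from_rotvec(s["orientation"]).as_matrix()
    M=np.eye(4);M[:3,:3]=R;M[:3,3]=s["position"]; W=np.linalg.inv(M@p["tool_from_camera"]); p["R"]=W[:3,:3];p["t"]=W[:3,3]; return p
E
python3 - <<'E'
from h import *
delta([.45,.21,.32],7); print(cams.snapshot("wrist")["tool_from_camera"].round(3))
E
```

```text
turn [-0.    0.   10.42] shift [-348.  -270.7  -88.7]
[[-0.001 -0.948 -0.318  0.082]
 [ 1.    -0.001  0.    -0.001]
 [-0.001 -0.318  0.948 -0.143]
 [ 0.     0.     0.     1.   ]]
```

```bash
python3 -m crank '[[[0,0,1.1,-35,-27,-9,85],[0,0,2.2,-70,-54,-18,85],[0,0,3.3,-105,-81,-27,85],[0,0,4.4,-140,-108,-36,85],[0,0,5.5,-175,-135,-45,85],[0,0,6.6,-200,-155,-54,85],[0,0,7.7,-225,-175,-63,85],[0,0,8.8,-250,-195,-70,85]]]'
python3 - <<'E'
from h import *
delta([.48,.245,.32],7)
E
```

```text
time_s: 1.32
position: [0.3859, 0.313, 0.3024]
orientation: [1.883, 2.514, 0.002]
ft_force: [1.7, 0.4, -0.1]
grip_width: 0.0852
finger_force: 0.0
turn [ 0.01 -0.    1.56] shift [-91.7  71.2 -17.5]
```

```bash
python3 -m crank '[[[0,0,0.6,-30,24,-6,85],[0,0,1.2,-60,48,-12,85],[0,0,1.56,-92,71,-18,85],[0,0,1.56,-92,71,-18,85],[0,0,1.56,-92,71,-18,85],[0,0,1.56,-92,71,-18,85]]]'
python3 - <<'E'
from h import *
p=wrist(); save("w1",p)
for c in "red yellow green white".split():
    for n in (f"tag_{c}",f"jar_{c}_center"):
        for d in nets.outline_of(n,p)[:1]:
            v,u=np.nonzero(d["region"]); z=.024 if "tag" in n else .092
            print(n,round(d["conf"],2),np.round(d["extent"]),d["region"].sum(),np.round(atz(p,(u.mean(),v.mean()),z),3))
o,_=ray(p,(0,0)); print(o)
E
```

```text
time_s: 1.82
position: [0.4788, 0.2475, 0.3191]
orientation: [-2.075, -2.358, 0.001]
ft_force: [-0.2, -0.1, -1.3]
grip_width: 0.0849
finger_force: 0.0
tag_red 0.68 [230.  91. 248. 125.] 579 [0.442 0.303 0.024]
jar_red_center 0.7 [255.  95. 294. 135.] 1316 [0.488 0.305 0.092]
jar_yellow_center 0.93 [259. 182. 297. 232.] 1519 [0.505 0.189 0.092]
tag_green 0.65 [234. 228. 251. 250.] 418 [0.467 0.106 0.024]
jar_green_center 0.76 [260. 228. 293. 278.] 1318 [0.515 0.125 0.092]
tag_white 0.74 [230. 139. 248. 172.] 517 [0.451 0.237 0.024]
jar_white_center 0.87 [257. 136. 292. 187.] 1402 [0.497 0.25  0.092]
[0.46805962 0.32730697 0.46191642]
```

View pics/w1.png

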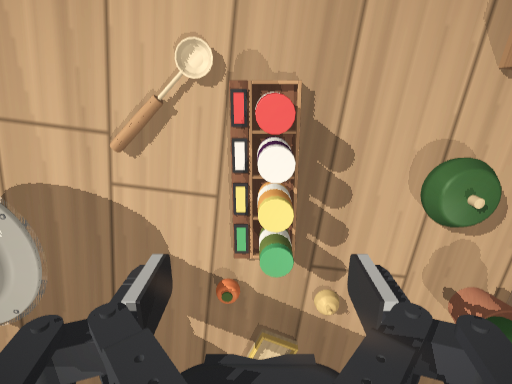

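The wrist view shows lid tops at about (275,113) red, (276,161) white, (275,211) yellow and (276,254) green, with the tags to their left. I'll fit circles to the lids, and a rectangle to the display rack's yellow rim in the top image.

```bash
cat > lids.py <<'E'
from h import *
def lids(p,guess):
    g=cv2.medianBlur(cv2.cvtColor(p["color"],cv2.COLOR_RGB2GRAY),3); out={}
    for c,(u0,v0) in guess.items():
        D=(p["R"]@atz(p,(u0,v0),.092)+p["t"])[2]; r0=.0235*p["mtx"][0,0]/D; best=(-1,)
        gx=cv2.GaussianBlur(p["color"],(0,0),1).astype(float)
        a=np.linspace(0,2*np.pi,72,endpoint=False)
        for du in np.arange(-7,7.1,.5):
            for dv in np.arange(-7,7.1,.5):
                C=atz(p,(u0+du,v0+dv),.092)
                def ring(r):
                    X=np.c_[C[0]+r*np.cos(a),C[1]+r*np.sin(a),np.full(72,.092)]@p["R"].T+p["t"]; q=X@p["mtx"].T; q=(q[:,:2]/q[:,2:]).astype(np.float32)
                    return cv2.remap(gx.astype(np.float32),q[:,0][None],q[:,1][None],1)[0]
                s=np.median(np.abs(ring(.0255)-ring(.0215)).sum(1))+np.mean(np.abs(ring(.0255)-ring(.0215)).sum(1))
                if s>best[0]: best=(s,u0+du,v0+dv,C)
        out[c]=best; print(c,np.round(best[0]),best[1:3],np.round(best[3],4),"r0",round(r0,1))
    return out
E
python3 - <<'E'
from h import *; from lids import lids
p=wrist(); lids(p,dict(red=(275,113),white=(276,161),yellow=(275,211),green=(276,254)))
y=np.array([-np.sin(np.radians(7)),np.cos(np.radians(7))]); 
q=cams.snapshot("top")
lids(q,dict(red=(136,194),white=(157,191),yellow=(182,188),green=(208,185)))
h=cv2.cvtColor(q["color"],cv2.COLOR_RGB2HSV); m=cv2.inRange(h,(20,150,120),(35,255,255)); m[:,:275]=0; m[:160]=0;m[225:]=0;m[:,390:]=0
v,u=np.nonzero(m); print(len(u)); P=np.array([atz(q,(a,b),.02)[:2]*1000 for a,b in zip(u,v)],np.float32); print(cv2.minAreaRect(P))
big=cv2.resize(q["color"][150:230,270:390,::-1],(720,480),interpolation=cv2.INTER_CUBIC); mm=cv2.resize(m[150:230,270:390],(720,480),interpolation=0)
big[cv2.morphologyEx(mm,cv2.MORPH_GRADIENT,np.ones((3,3)))>0]=(255,0,0); cv2.imwrite("pics/disp.png",big)
E
```

```text
red 354.0 (np.float64(274.5), np.float64(113.0)) [0.4886 0.3054 0.092 ] r0 20.3
white 760.0 (np.float64(275.5), np.float64(164.0)) [0.4984 0.2459 0.092 ] r0 19.4
yellow 460.0 (np.float64(274.5), np.float64(216.0)) [0.507 0.178 0.092] r0 18.3
green 198.0 (np.float64(274.0), np.float64(250.0)) [0.5134 0.1293 0.092 ] r0 17.5
red 152.0 (np.float64(134.0), np.float64(194.0)) [0.4895 0.3049 0.092 ] r0 8.9
white 394.0 (np.float64(156.5), np.float64(190.5)) [0.4999 0.2464 0.092 ] r0 8.9
yellow 264.0 (np.float64(181.5), np.float64(188.0)) [0.5077 0.1809 0.092 ] r0 8.9
green 141.0 (np.float64(207.5), np.float64(184.5)) [0.5183 0.1128 0.092 ] r0 8.9
1009
((519.232421875, -219.60838317871094), (272.2715148925781, 78.53118896484375), 72.67144775390625)
```

View pics/disp.png

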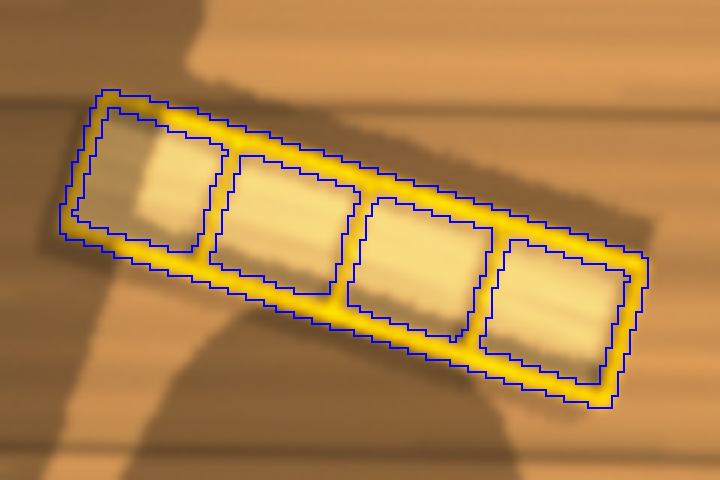

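The display rack's rim is cleanly outlined, with its centre at about (0.520, -0.220) and a yaw of about -17.3°. The jar positions agree between the two views except green, which I'll check again later. I'll start with red.

Run:
```python
from h import *
delta([.489,.305,.15],7);delta([.489,.305,.033],7)
```

```text
turn [ 0.   -0.    0.06] shift [ 55.6  17.2 169.3]
turn [ 0.   -0.    0.06] shift [ 55.6  17.2 286.3]
```

```bash
python3 -m crank '[[[0,0,0.06,20,6,30,85],[0,0,0.06,40,12,65,85],[0,0,0.06,55.6,17.2,100,85],[0,0,0.06,55.6,17.2,135,85],[0,0,0.06,55.6,17.2,169,85],[0,0,0.06,55.6,17.2,169,85],[0,0,0.06,55.6,17.2,169,85]]]'
python3 - <<'E'
from h import *
p=wrist(); save("w2",p)
delta([.489,.305,.033],7)
E
```

```text
time_s: 2.95
position: [0.4885, 0.3045, 0.1497]
orientation: [-2.081, -2.352, 0.005]
ft_force: [-0.3, -0.1, 0.5]
grip_width: 0.0848
finger_force: 0.0
turn [ 0. -0. -0.] shift [ 1.000e-01 -7.000e-01  1.185e+02]
```

View pics/w2.png

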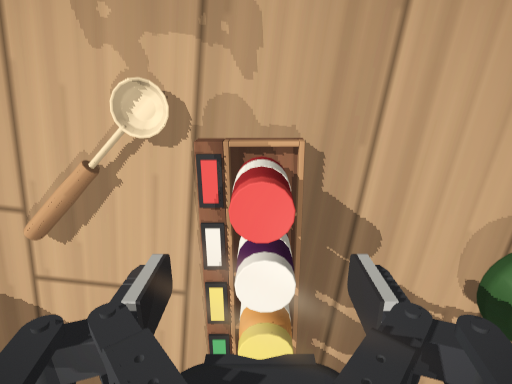

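The red lid is at about (263,205), white at (266,278), and the fingertips are centred near column 260. I'll check that the lid lies directly under the TCP.

Run:
```python
from h import *; from lids import lids
p=wrist(); X=p["mtx"]@(p["R"]@np.array([.489,.305,.092])+p["t"]); print(X/X[2])
lids(p,dict(red=(263,207),white=(266,280)))
```

```text
[259.33343659 211.63290522   1.        ]
red 396.0 (np.float64(258.0), np.float64(212.0)) [0.4881 0.3046 0.092 ] r0 33.7
white 586.0 (np.float64(262.5), np.float64(285.5)) [0.4987 0.2452 0.092 ] r0 31.0
```

```bash
python3 -m crank '[[[0,0,0,0,1,35,85],[0,0,0,0,1,70,85],[0,0,0,0,1,100,85],[0,0,0,0,1,117,85],[0,0,0,0,1,117,85]]]'; python3 -m crank '[[[0,0,0,0,0,0,40],[0,0,0,0,0,0,40],[0,0,0,0,0,0,40],[0,0,0,0,0,0,40],[0,0,0,0,0,0,40],[0,0,0,0,0,0,40],[0,0,0,0,0,0,40],[0,0,0,0,0,0,40]]]'
```

```text
time_s: 3.47
position: [0.49, 0.3047, 0.0323]
orientation: [-2.082, -2.352, 0.002]
ft_force: [0.5, -0.9, -0.7]
grip_width: 0.0849
finger_force: 0.0
time_s: 4.13
position: [0.4914, 0.3055, 0.0357]
orientation: [2.081, 2.352, 0.005]
ft_force: [-1.3, -1.3, 17.3]
grip_width: 0.047
finger_force: 58.8
```

```bash
python3 -m crank '[[[0,0,0,0,0,-10,40],[0,0,0,0,0,-30,40],[0,0,0,0,0,-65,40],[0,0,0,0,0,-100,40],[0,0,0,0,0,-140,40],[0,0,0,0,0,-150,40],[0,0,0.3,-25,-3,-150,40],[0,0,0.6,-60,-7,-150,40]]]'; python3 -m crank '[[[0,0,0.2,-35,-4,0,40],[0,0,0.4,-70,-8,0,40],[0,0,0.6,-105,-12,0,40],[0,0,0.8,-140,-16,0,40],[0,0,1.0,-175,-20,0,40],[0,0,1.3,-210,-24,0,40],[0,0,1.6,-245,-28,0,40],[0,0,1.9,-280,-32,0,40]]]'
python3 - <<'E'
from h import *
delta([.49,-.3145,.19],-17.3)
E
```

```text
time_s: 4.8
position: [0.4911, 0.246, 0.1856]
orientation: [2.152, 2.286, 0.007]
ft_force: [0.2, -1.5, -2.7]
grip_width: 0.0468
finger_force: 61.9
time_s: 5.47
position: [0.4747, -0.0385, 0.1843]
orientation: [2.372, 2.058, 0.001]
ft_force: [1.0, -0.8, -3.0]
grip_width: 0.0468
finger_force: 61.9
turn [ 0.01 -0.    1.53] shift [-271.1   54.1   -5.6]
```

```bash
python3 -m crank '[[[0,0,0.3,-35,7,-4,40],[0,0,0.6,-70,14,-8,40],[0,0,0.9,-105,21,-12,40],[0,0,1.2,-135,27,-16,40],[0,0,1.53,-140,28,-20,40],[0,0,1.53,-140,28,-20,40],[0,0,1.53,-140,28,-20,40]]]'
python3 - <<'E'
from h import *
p=wrist()
q=cams.snapshot("top")
h=cv2.cvtColor(p["color"],cv2.COLOR_RGB2HSV); m=cv2.inRange(h,(20,150,90),(35,255,255))
I=p["color"].copy()
c=np.array([.520,-.220]); t=np.radians(-17.3); ex=np.array([np.cos(t),np.sin(t)]); ey=np.array([-np.sin(t),np.cos(t)])
def px(X): 
    x=p["mtx"]@(p["R"]@X+p["t"]); return tuple(int(round(a)) for a in x[:2]/x[2])
for b in(99,33,-33,-99):
    pts=[px(np.r_[c+ex*a*.031+ey*(b/1000+d*.031),.02]) for a,d in((1,1),(1,-1),(-1,-1),(-1,1))]
    cv2.polylines(I,[np.array(pts)],True,(0,0,255),1)
p["color"]=I; save("w3",p); delta([.49,-.3145,.16],-17.3)
E
```

```text
time_s: 6.05
position: [0.4831, -0.1793, 0.2039]
orientation: [2.528, 1.864, 0.001]
ft_force: [-0.5, 0.4, -2.5]
grip_width: 0.0466
finger_force: 61.9
turn [-0.   -0.    0.04] shift [-128.1   46.8   43.4]
```

View pics/w3.png

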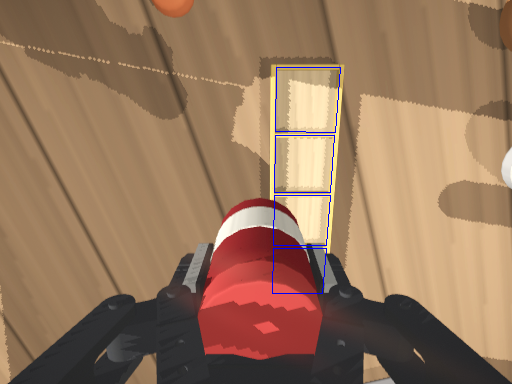

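The projected bays line up with the rims within about 1.5 mm, and the red jar is upright in the gripper. Next is the move over the rightmost bay and the descent.

```bash
python3 -m crank '[[[0,0,0.04,-35,12,5,40],[0,0,0.04,-70,25,10,40],[0,0,0.04,-105,38,20,40],[0,0,0.04,-128,46.5,35,40],[0,0,0.04,-128,46.5,65,40],[0,0,0.04,-128,46.5,95,40],[0,0,0.04,-128,46.5,120,40],[0,0,0.04,-128,46.5,144,40]]]'; python3 -m crank '[[[0,0,0,0,0,0,40],[0,0,0,0,0,8,40],[0,0,0,0,0,12,40],[0,0,0,0,0,14,40],[0,0,0,0,0,15,40],[0,0,0,0,0,15,40]]]'
python3 - <<'E'
from h import *
delta([.4896,-.3145,.036],-17.3)
E
```

```text
time_s: 6.82
position: [0.4897, -0.3139, 0.0578]
orientation: [-2.53, -1.861, 0.0]
ft_force: [-0.5, 0.3, -2.3]
grip_width: 0.0466
finger_force: 61.9
time_s: 7.32
position: [0.4902, -0.3155, 0.045]
orientation: [2.531, 1.859, 0.001]
ft_force: [0.3, -0.1, -1.9]
grip_width: 0.0463
finger_force: 62.2
turn [ 0.01  0.   -0.02] shift [ 0.8 -0.9  9. ]
```

```bash
python3 -m crank '[[[0,0,0,0,0,3,40],[0,0,0,0,0,6,40],[0,0,0,0,0,7,40],[0,0,0,0,0,7,40]]]'; python3 -m crank '[[[0,0,0,0,0,0.5,40],[0,0,0,0,0,1,40],[0,0,0,0,0,1.5,40],[0,0,0,0,0,1.5,40]]]'
```

```text
time_s: 7.65
position: [0.4897, -0.3153, 0.037]
orientation: [-2.532, -1.859, 0.0]
ft_force: [-0.4, 0.2, -2.5]
grip_width: 0.0466
finger_force: 62.2
time_s: 7.98
position: [0.4899, -0.3155, 0.0359]
orientation: [2.532, 1.859, 0.0]
ft_force: [0.5, -0.4, -0.4]
grip_width: 0.0467
finger_force: 62.5
```

```bash
python3 -m crank '[[[0,0,0,0,0,0.5,40],[0,0,0,0,0,1,40],[0,0,0,0,0,1,40]]]'; python3 -m crank '[[[0,0,0,0,0,0,50],[0,0,0,0,0,0,58],[0,0,0,0,0,0,66],[0,0,0,0,0,0,74],[0,0,0,0,0,0,80],[0,0,0,0,0,0,85],[0,0,0,0,0,0,85],[0,0,0,0,0,0,85]]]'; python3 -m crank '[[[0,0,0,0,0,-30,85],[0,0,0,0,0,-65,85],[0,0,0,0,0,-100,85],[0,0,0,0,0,-130,85],[0,0,0,30,0,-150,85],[0,0,0,70,0,-160,85],[0,0,0,110,0,-160,85],[0,0,0,110,0,-160,85]]]'
python3 - <<'E'
from h import *
p=wrist();save("w4",p); delta([.499,.246,.19],7)
E
```

```text
time_s: 8.23
position: [0.4898, -0.3155, 0.0358]
orientation: [2.532, 1.859, 0.0]
ft_force: [-5.9, 3.7, 17.1]
grip_width: 0.0464
finger_force: 64.2
time_s: 8.9
position: [0.4898, -0.3154, 0.0347]
orientation: [-2.533, -1.859, 0.0]
ft_force: [-0.2, -0.4, 0.3]
grip_width: 0.085
finger_force: 0.0
time_s: 9.57
position: [0.5241, -0.205, 0.1957]
orientation: [-2.53, -1.863, -0.003]
ft_force: [0.1, -0.2, -0.6]
grip_width: 0.0847
finger_force: 0.0
turn [ 0.01 -0.   -4.04] shift [ 425.8 -157.7    5.4]
```

View pics/w4.png

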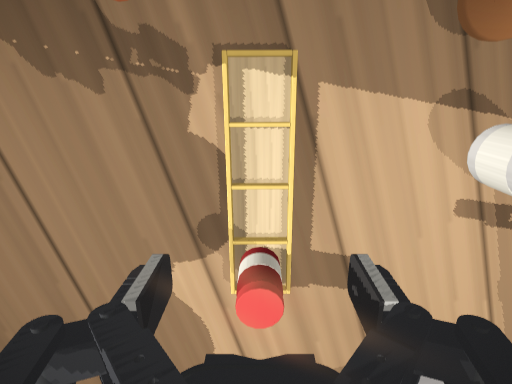

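The red jar stands upright in the rightmost bay at about (260,290). White is next.

```bash
python3 -m crank '[[[0,0,-0.5,37,-14,0,85],[0,0,-1.0,74,-28,0,85],[0,0,-1.5,111,-42,0,85],[0,0,-2,148,-56,0,85],[0,0,-2.5,185,-70,0,85],[0,0,-3,222,-83,0,85],[0,0,-3.5,259,-96,0,85],[0,0,-4.0,296,-110,0,85]]]'
python3 - <<'E'
from h import *
delta([.499,.246,.15],7)
E
```

```text
time_s: 10.28
position: [0.5064, 0.1061, 0.1947]
orientation: [2.088, 2.347, -0.0]
ft_force: [1.6, 0.1, -0.5]
grip_width: 0.0853
finger_force: 0.0
turn [ 0.    0.   -0.06] shift [139.8   8.9  44.7]
```

```bash
python3 -m crank '[[[0,0,0,35,2,10,85],[0,0,0,70,4,20,85],[0,0,0,105,6,30,85],[0,0,0,130,8,40,85],[0,0,0,139.8,9,45,85],[0,0,0,139.8,9,45,85],[0,0,0,139.8,9,45,85]]]'
python3 - <<'E'
from h import *; from lids import lids
p=wrist(); X=p["mtx"]@(p["R"]@np.array([.499,.246,.092])+p["t"]); g=X[:2]/X[2]
lids(p,dict(white=g)); delta([.499,.246,.032],7)
save("w5",p)
E
```

```text
time_s: 10.87
position: [0.4995, 0.2443, 0.1495]
orientation: [-2.09, -2.345, 0.002]
ft_force: [-0.5, 0.0, 1.0]
grip_width: 0.0853
finger_force: 0.0
white 811.0 (np.float64(258.8701701099829), np.float64(210.35814649142682)) [0.4983 0.2459 0.092 ] r0 33.9
turn [-0.    0.   -0.08] shift [  2.3  -0.5 117.9]
```

View pics/w5.png

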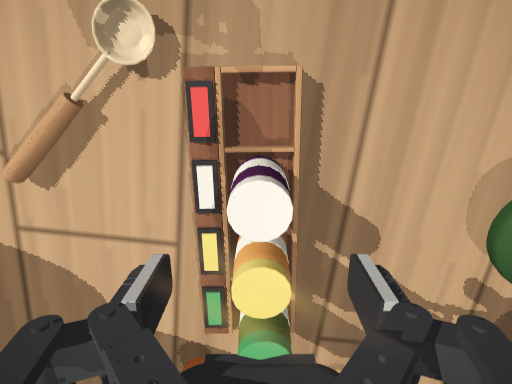

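White is centred under the gripper at (259,210).

```bash
python3 -m crank '[[[0,0,-0.07,2,-0.5,35,85],[0,0,-0.07,2,-0.5,70,85],[0,0,-0.07,2,-0.5,100,85],[0,0,-0.07,2,-0.5,117,85],[0,0,-0.07,2,-0.5,117,85]]]'; python3 -m crank '[[[0,0,0,0,0,0,40],[0,0,0,0,0,0,40],[0,0,0,0,0,0,40],[0,0,0,0,0,0,40],[0,0,0,0,0,0,40],[0,0,0,0,0,0,40],[0,0,0,0,0,0,40],[0,0,0,0,0,0,40]]]';  python3 -m crank '[[[0,0,0,0,0,-10,40],[0,0,0,0,0,-30,40],[0,0,0,0,0,-65,40],[0,0,0,0,0,-100,40],[0,0,0,0,0,-140,40],[0,0,0,0,0,-150,40],[0,0,0.3,-25,-3,-150,40],[0,0,0.6,-60,-7,-150,40]]]'; python3 -m crank '[[[0,0,0.3,-35,-4,0,40],[0,0,0.7,-70,-8,0,40],[0,0,1.1,-105,-12,0,40],[0,0,1.5,-140,-16,0,40],[0,0,1.9,-175,-20,0,40],[0,0,2.3,-210,-24,0,40],[0,0,2.7,-245,-28,0,40],[0,0,3.1,-280,-32,0,40]]]'
python3 - <<'E'
from h import *
delta([.5092,-.2515,.18],-17.3)
E
```

```text
time_s: 11.33
position: [0.4976, 0.2446, 0.0302]
orientation: [-2.083, -2.349, 0.007]
ft_force: [-0.9, -0.4, -0.7]
grip_width: 0.0849
finger_force: 0.0
time_s: 12.0
position: [0.4999, 0.2468, 0.0347]
orientation: [2.081, 2.351, 0.004]
ft_force: [-0.3, -4.1, 12.2]
grip_width: 0.0467
finger_force: 57.5
time_s: 12.67
position: [0.4997, 0.1876, 0.1851]
orientation: [2.152, 2.286, 0.006]
ft_force: [0.1, -0.8, -2.3]
grip_width: 0.0467
finger_force: 59.7
time_s: 13.33
position: [0.4832, -0.0967, 0.1838]
orientation: [2.497, 1.905, 0.001]
ft_force: [1.3, -0.3, -1.7]
grip_width: 0.0467
finger_force: 59.6
turn [ 0.01 -0.    0.33] shift [-142.4   66.     3.9]
```

```bash
python3 -m crank '[[[0,0,0.1,-35,16,0,40],[0,0,0.2,-70,32,0,40],[0,0,0.33,-105,48,2,40],[0,0,0.33,-135,62,4,40],[0,0,0.33,-142.4,66,4,40],[0,0,0.33,-142.4,66,10,40],[0,0,0.33,-142.4,66,30,40],[0,0,0.33,-142.4,66,60,40]]]'
python3 - <<'E'
from h import *
delta([.5092,-.2515,.037],-17.3)
E
```

```text
time_s: 14.0
position: [0.511, -0.2498, 0.1246]
orientation: [2.525, 1.862, 0.003]
ft_force: [0.9, -0.6, -2.2]
grip_width: 0.0466
finger_force: 59.7
turn [0.04 0.01 0.02] shift [-2.  -1.7 87.6]
```

```bash
python3 -m crank '[[[0,0,0,-1,-1,25,40],[0,0,0,-1,-1,50,40],[0,0,0,-1,-1,68,40],[0,0,0,-1,-1,76,40],[0,0,0,-1,-1,80,40],[0,0,0,-1,-1,82,40],[0,0,0,-1,-1,82,40]]]'
python3 - <<'E'
from h import *
delta([.5092,-.2515,.0355],-17.3)
E
```

```text
time_s: 14.58
position: [0.5091, -0.2503, 0.0415]
orientation: [2.528, 1.864, 0.001]
ft_force: [-0.1, -1.2, -1.5]
grip_width: 0.0468
finger_force: 59.7
turn [0.01 0.   0.02] shift [-1.1  0.4  6. ]
```

```bash
python3 -m crank '[[[0,0,0,-1,0,2,40],[0,0,0,-1,0,4,40],[0,0,0,-1,0,5.5,40],[0,0,0,-1,0,6,40],[0,0,0,-1,0,6,40]]]'; python3 -m crank '[[[0,0,0,0,0,0.4,40],[0,0,0,0,0,0.7,40],[0,0,0,0,0,1,40],[0,0,0,0,0,1,40]]]'
```

```text
time_s: 15.0
position: [0.5085, -0.2515, 0.0349]
orientation: [2.529, 1.864, 0.0]
ft_force: [0.3, 0.2, -1.9]
grip_width: 0.0465
finger_force: 59.8
time_s: 15.33
position: [0.5085, -0.2515, 0.0347]
orientation: [2.528, 1.864, 0.0]
ft_force: [-5.2, 1.2, 16.4]
grip_width: 0.0464
finger_force: 61.7
```

```bash
python3 -m crank '[[[0,0,0,0,0,0,50],[0,0,0,0,0,0,58],[0,0,0,0,0,0,66],[0,0,0,0,0,0,74],[0,0,0,0,0,0,80],[0,0,0,0,0,0,85],[0,0,0,0,0,0,85],[0,0,0,0,0,0,85]]]'; python3 -m crank '[[[0,0,0,0,0,-30,85],[0,0,0,0,0,-65,85],[0,0,0,0,0,-100,85],[0,0,0,0,0,-130,85],[0,0,0,30,0,-150,85],[0,0,0,70,0,-160,85],[0,0,0,110,0,-160,85],[0,0,0,110,0,-160,85]]]'
python3 - <<'E'
from h import *
p=wrist();save("w6",p); delta([.507,.180,.15],7)
E
```

```text
time_s: 16.0
position: [0.5085, -0.2514, 0.0337]
orientation: [-2.529, -1.864, 0.0]
ft_force: [-0.4, 0.3, 0.3]
grip_width: 0.0852
finger_force: 0.0
time_s: 16.67
position: [0.5424, -0.141, 0.1947]
orientation: [2.525, 1.868, 0.003]
ft_force: [-0.8, 0.6, -0.2]
grip_width: 0.0849
finger_force: 0.0
turn [ 0.01 -0.   -4.  ] shift [ 299.1 -127.6   44.3]
```

View pics/w6.png

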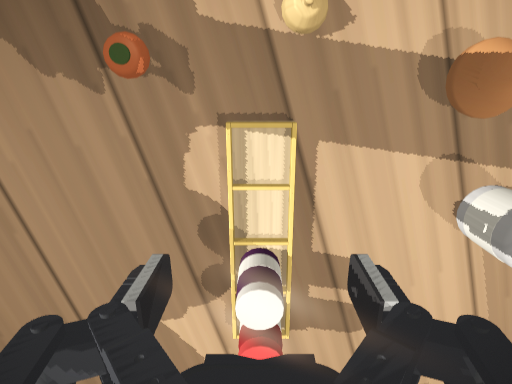

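The white jar stands in its bay at about (260,295), with red behind it. Yellow is next.

```bash
python3 -m crank '[[[0,0,-0.5,35,-15,0,85],[0,0,-1.0,70,-30,0,85],[0,0,-1.5,105,-45,0,85],[0,0,-2,140,-60,0,85],[0,0,-2.5,175,-75,0,85],[0,0,-3,210,-90,0,85],[0,0,-3.5,245,-105,0,85],[0,0,-4.0,275,-118,0,85]]]'; python3 -m crank '[[[0,0,0,10,0,20,85],[0,0,0,20,0,40,85],[0,0,0,20,0,40,85],[0,0,0,20,0,40,85]]]'
python3 - <<'E'
from h import *; from lids import lids
p=wrist(); 
def g(X): X=p["mtx"]@(p["R"]@np.array([*X,.092])+p["t"]); return X[:2]/X[2]
lids(p,dict(yellow=g((.507,.179)),green=g((.516,.113)))); delta([.507,.180,.032],7)
save("w7",p)
E
```

```text
time_s: 17.38
position: [0.5091, 0.1527, 0.1936]
orientation: [-2.083, -2.352, 0.0]
ft_force: [1.3, -0.5, -0.2]
grip_width: 0.0849
finger_force: 0.0
time_s: 17.72
position: [0.5067, 0.1706, 0.1532]
orientation: [-2.084, -2.349, 0.003]
ft_force: [0.6, -0.1, 0.3]
grip_width: 0.0848
finger_force: 0.0
yellow 548.0 (np.float64(263.31175763194807), np.float64(200.16752032058173)) [0.5077 0.1787 0.092 ] r0 33.7
green 249.0 (np.float64(266.06351580724737), np.float64(284.2048446396736)) [0.5182 0.111  0.092 ] r0 30.7
turn [-0.01  0.   -0.04] shift [  9.7   0.8 122. ]
```

View pics/w7.png

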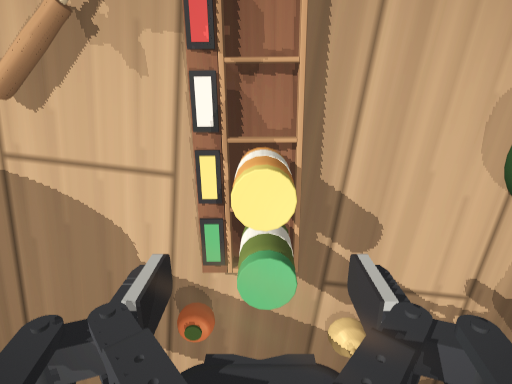

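Yellow is at (263,198) and green at (267,275), both matching the fits. I'll grasp yellow.

```bash
python3 -m crank '[[[0,0,-0.04,8.5,1,25,85],[0,0,-0.04,8.5,1.5,60,85],[0,0,-0.04,8.5,1.5,95,85],[0,0,-0.04,8.5,1.5,121,85],[0,0,-0.04,8.5,1.5,121,85]]]'; python3 -m crank '[[[0,0,0,0,0,0,40],[0,0,0,0,0,0,40],[0,0,0,0,0,0,40],[0,0,0,0,0,0,40],[0,0,0,0,0,0,40],[0,0,0,0,0,0,40],[0,0,0,0,0,0,40],[0,0,0,0,0,0,40]]]';  python3 -m crank '[[[0,0,0,0,0,-10,40],[0,0,0,0,0,-30,40],[0,0,0,0,0,-65,40],[0,0,0,0,0,-100,40],[0,0,0,0,0,-140,40],[0,0,0,0,0,-150,40],[0,0,0.4,-25,2,-150,40],[0,0,0.8,-60,4,-150,40]]]'; python3 -m crank '[[[0,0,0.4,-35,2,0,40],[0,0,0.8,-70,4,0,40],[0,0,1.2,-105,6,0,40],[0,0,1.6,-140,8,0,40],[0,0,2.0,-175,10,0,40],[0,0,2.4,-210,12,0,40],[0,0,2.8,-245,14,0,40],[0,0,3.2,-265,16,0,40]]]'
python3 - <<'E'
from h import *
delta([.5288,-.1885,.18],-17.3)
E
```

```text
time_s: 18.18
position: [0.5064, 0.1782, 0.0298]
orientation: [-2.081, -2.35, 0.006]
ft_force: [-0.9, 0.5, 0.2]
grip_width: 0.0848
finger_force: 0.0
time_s: 18.85
position: [0.5091, 0.1798, 0.0351]
orientation: [2.079, 2.352, 0.005]
ft_force: [-0.1, -3.0, 14.1]
grip_width: 0.047
finger_force: 58.7
time_s: 19.52
position: [0.5195, 0.1219, 0.1855]
orientation: [2.174, 2.264, 0.006]
ft_force: [0.6, -0.1, -2.7]
grip_width: 0.0469
finger_force: 61.3
time_s: 20.18
position: [0.5454, -0.1469, 0.1842]
orientation: [2.526, 1.864, 0.001]
ft_force: [-0.6, -0.0, -1.9]
grip_width: 0.0467
finger_force: 61.2
turn [0.02 0.01 0.02] shift [-44.7  -3.6   4.2]
```

```bash
python3 -m crank '[[[0,0,0,-25,-2,0,40],[0,0,0,-43,-3,3,40],[0,0,0,-43,-3,4,40],[0,0,0,-43,-3,30,40],[0,0,0,-43,-3,65,40],[0,0,0,-43,-3,100,40],[0,0,0,-43,-3,130,40],[0,0,0,-43,-3,130,40]]]'
python3 - <<'E'
from h import *
delta([.5288,-.1885,.0355],-17.3)
E
```

```text
time_s: 20.85
position: [0.5275, -0.1822, 0.0491]
orientation: [-2.52, -1.866, 0.005]
ft_force: [-1.9, 0.4, -2.6]
grip_width: 0.0465
finger_force: 61.5
turn [-0.06 -0.01  0.06] shift [-5.7  3.1 13.6]
```

```bash
python3 -m crank '[[[0,0,0,0,0,0,40],[0,0,0,0,0,0,40]]]'
python3 - <<'E'
from h import *
delta([.5288,-.1885,.0361],-17.3)
E
```

```text
time_s: 21.02
position: [0.531, -0.1839, 0.0548]
orientation: [2.523, 1.869, 0.002]
ft_force: [1.1, -0.8, -1.6]
grip_width: 0.0467
finger_force: 61.5
turn [0.02 0.   0.06] shift [-5.  -0.8 18.7]
```

```bash
python3 -m crank '[[[0,0,0.05,-3,-0.8,2,40],[0,0,0.05,-4.5,-0.8,8,40],[0,0,0.05,-4.5,-0.8,13,40],[0,0,0.05,-4.5,-0.8,15,40],[0,0,0.05,-4.5,-0.8,16,40],[0,0,0.05,-4.5,-0.8,16,40]]]'
python3 - <<'E'
from h import *
delta([.5288,-.1885,.0351],-17.3)
E
```

```text
time_s: 21.52
position: [0.5278, -0.1877, 0.0366]
orientation: [-2.529, -1.863, 0.0]
ft_force: [-0.3, 0.5, -0.9]
grip_width: 0.0466
finger_force: 61.5
turn [-0.   -0.    0.01] shift [-0.4  1.2  1.5]
```

```bash
python3 -m crank '[[[0,0,0,0,0,0.5,40],[0,0,0,0,0,1,40],[0,0,0,0,0,1.5,40],[0,0,0,0,0,1.5,40]]]'; python3 -m crank '[[[0,0,0,0,0,0.4,40],[0,0,0,0,0,0.7,40],[0,0,0,0,0,0.7,40]]]'
```

```text
time_s: 21.85
position: [0.5279, -0.1878, 0.0353]
orientation: [2.529, 1.863, 0.0]
ft_force: [0.8, -0.0, -1.8]
grip_width: 0.0464
finger_force: 61.5
time_s: 22.1
position: [0.5279, -0.1878, 0.0352]
orientation: [2.529, 1.863, 0.0]
ft_force: [-2.8, 1.1, 9.8]
grip_width: 0.0465
finger_force: 63.0
```

Contact felt. I'll release and go back for green.

```bash
python3 -m crank '[[[0,0,0,0,0,0,50],[0,0,0,0,0,0,58],[0,0,0,0,0,0,66],[0,0,0,0,0,0,74],[0,0,0,0,0,0,80],[0,0,0,0,0,0,85],[0,0,0,0,0,0,85],[0,0,0,0,0,0,85]]]'; python3 -m crank '[[[0,0,0,0,0,-30,85],[0,0,0,0,0,-65,85],[0,0,0,0,0,-100,85],[0,0,0,0,0,-130,85],[0,0,0,30,0,-150,85],[0,0,0,70,0,-160,85],[0,0,0,110,0,-160,85],[0,0,0,110,0,-160,85]]]'
python3 - <<'E'
from h import *
delta([.516,.112,.15],7)
E
```

```text
time_s: 22.77
position: [0.5279, -0.1878, 0.0346]
orientation: [-2.53, -1.863, 0.0]
ft_force: [-0.7, -0.5, -0.1]
grip_width: 0.0853
finger_force: 0.0
time_s: 23.43
position: [0.5621, -0.0774, 0.1956]
orientation: [2.526, 1.867, 0.004]
ft_force: [-0.2, 0.7, -0.0]
grip_width: 0.0851
finger_force: 0.0
turn [ 0.02 -0.01 -4.01] shift [167.4 -99.8  45.7]
```

```bash
python3 -m crank '[[[0,0,-0.7,30,-18,0,85],[0,0,-1.4,60,-36,10,85],[0,0,-2.1,90,-54,20,85],[0,0,-2.8,120,-72,30,85],[0,0,-3.5,150,-90,40,85],[0,0,-4,167,-99,45,85],[0,0,-4,167,-99,45,85],[0,0,-4,167,-99,45,85]]]'
python3 - <<'E'
from h import *; from lids import lids
p=wrist(); 
def g(X): X=p["mtx"]@(p["R"]@np.array([*X,.092])+p["t"]); return X[:2]/X[2]
print(g((.516,.112)));lids(p,dict(green=g((.516,.112)))); delta([.516,.112,.032],7)
save("w8",p)
E
```

```text
time_s: 24.1
position: [0.5151, 0.1069, 0.1493]
orientation: [-2.085, -2.35, 0.001]
ft_force: [0.3, -0.3, -0.3]
grip_width: 0.0853
finger_force: 0.0
[262.52889473 206.20610123]
green 296.0 (np.float64(265.52889472872795), np.float64(207.70610122754874)) [0.5182 0.1111 0.092 ] r0 34.1
turn [-0.    0.   -0.04] shift [  5.8   1.1 117.6]
```

View pics/w8.png

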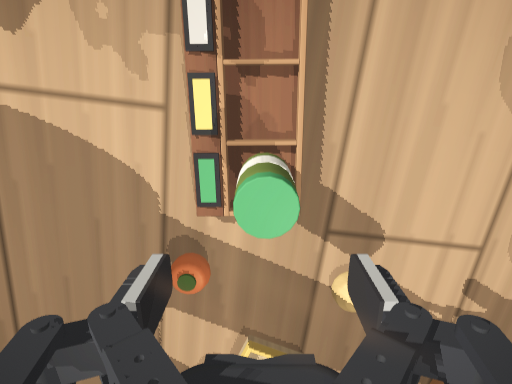

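The green lid is at (266,205), about 2 mm further in x than I had it. I'll shift for that and grasp.

```bash
python3 -m crank '[[[0,0,-0.04,5,3,25,85],[0,0,-0.04,5,3,60,85],[0,0,-0.04,5,3,95,85],[0,0,-0.04,5,3,117,85],[0,0,-0.04,5,3,117,85]]]'; python3 -m crank '[[[0,0,0,0,0,0,40],[0,0,0,0,0,0,40],[0,0,0,0,0,0,40],[0,0,0,0,0,0,40],[0,0,0,0,0,0,40],[0,0,0,0,0,0,40],[0,0,0,0,0,0,40],[0,0,0,0,0,0,40]]]';  python3 -m crank '[[[0,0,0,0,0,-10,40],[0,0,0,0,0,-30,40],[0,0,0,0,0,-65,40],[0,0,0,0,0,-100,40],[0,0,0,0,0,-140,40],[0,0,0,0,0,-150,40],[0,0,0.5,-25,0,-150,40],[0,0,1,-60,0,-150,40]]]'; python3 -m crank '[[[0,0,0.5,-35,0,0,40],[0,0,1,-70,0,0,40],[0,0,1.5,-105,1,0,40],[0,0,2,-140,1,0,40],[0,0,2.5,-165,2,0,40],[0,0,3,-175,2,0,40],[0,0,3.05,-175,2,0,40],[0,0,3.05,-175,2,0,40]]]'
python3 - <<'E'
from h import *
delta([.5484,-.1255,.18],-17.3)
E
```

```text
time_s: 24.57
position: [0.5162, 0.11, 0.0292]
orientation: [-2.082, -2.347, 0.006]
ft_force: [-0.9, -0.9, -0.7]
grip_width: 0.0851
finger_force: 0.0
time_s: 25.23
position: [0.5191, 0.1112, 0.0346]
orientation: [2.081, 2.351, 0.003]
ft_force: [-2.0, -3.5, 12.5]
grip_width: 0.0471
finger_force: 57.8
time_s: 25.9
position: [0.5256, 0.053, 0.185]
orientation: [2.2, 2.24, 0.005]
ft_force: [0.9, 0.1, -1.9]
grip_width: 0.0467
finger_force: 60.2
time_s: 26.57
position: [0.53, -0.1233, 0.1832]
orientation: [2.531, 1.861, 0.001]
ft_force: [-0.6, -0.1, -2.2]
grip_width: 0.0464
finger_force: 60.2
turn [ 0.01 -0.   -0.01] shift [ 3.4 18.2  3.2]
```

```bash
python3 -m crank '[[[0,0,0,2,10,0,40],[0,0,0,3.4,18,0,40],[0,0,0,3.4,18,20,40],[0,0,0,3.4,18,55,40],[0,0,0,3.4,18,90,40],[0,0,0,3.4,18,125,40],[0,0,0,3.4,18,125,40],[0,0,0,3.4,18,125,40]]]'
python3 - <<'E'
from h import *
delta([.5484,-.1255,.0356],-17.3)
E
```

```text
time_s: 27.23
position: [0.5482, -0.1243, 0.0569]
orientation: [-2.527, -1.862, 0.003]
ft_force: [0.6, -0.3, -0.6]
grip_width: 0.0468
finger_force: 60.3
turn [-0.03 -0.    0.01] shift [-1.1  0.6 21.3]
```

```bash
python3 -m crank '[[[0,0,0,-1,0,8,40],[0,0,0,-1,0,15,40],[0,0,0,-1,0,18,40],[0,0,0,-1,0,19.5,40],[0,0,0,-1,0,20,40],[0,0,0,-1,0,20,40]]]'; python3 -m crank '[[[0,0,0,0,0,0.5,40],[0,0,0,0,0,1,40],[0,0,0,0,0,1,40]]]'
```

```text
time_s: 27.73
position: [0.5483, -0.1262, 0.038]
orientation: [2.53, 1.861, 0.0]
ft_force: [-0.4, 0.4, -1.6]
grip_width: 0.0468
finger_force: 60.4
time_s: 27.98
position: [0.5482, -0.1262, 0.0367]
orientation: [2.53, 1.862, 0.0]
ft_force: [-0.3, 0.0, -1.3]
grip_width: 0.0468
finger_force: 60.4
```

```bash
python3 -m crank '[[[0,0,0,0,0,0.5,40],[0,0,0,0,0,1,40],[0,0,0,0,0,1.5,40],[0,0,0,0,0,1.5,40]]]'; python3 -m crank '[[[0,0,0,0,0,0.4,40],[0,0,0,0,0,0.8,40],[0,0,0,0,0,0.8,40]]]'
```

```text
time_s: 28.32
position: [0.548, -0.1261, 0.0349]
orientation: [-2.53, -1.862, 0.0]
ft_force: [-0.4, 0.3, -1.8]
grip_width: 0.0466
finger_force: 60.4
time_s: 28.57
position: [0.5481, -0.1261, 0.0346]
orientation: [2.531, 1.862, 0.0]
ft_force: [-1.6, 1.3, 7.0]
grip_width: 0.0469
finger_force: 61.5
```

```bash
python3 -m crank '[[[0,0,0,0,0,0,50],[0,0,0,0,0,0,58],[0,0,0,0,0,0,66],[0,0,0,0,0,0,74],[0,0,0,0,0,0,80],[0,0,0,0,0,0,85],[0,0,0,0,0,0,85],[0,0,0,0,0,0,85]]]'; python3 -m crank '[[[0,0,0,0,0,-30,85],[0,0,0,0,0,-65,85],[0,0,0,0,0,-100,85],[0,0,0,0,0,-130,85],[0,0,0,30,0,-150,85],[0,0,0,70,0,-160,85],[0,0,0,100,0,-160,85],[0,0,0,100,0,-160,85]]]'
python3 - <<'E'
from h import *
p=wrist(); q=cams.snapshot("side"); I=np.vstack([p["color"][150:384],cv2.resize(q["color"][90:210,180:340],(512,366))])[:600]; cv2.imwrite("pics/end.png",I[:,:,::-1])
E
```

```text
time_s: 29.23
position: [0.5481, -0.1262, 0.0343]
orientation: [-2.531, -1.862, 0.0]
ft_force: [-0.1, -0.0, 0.7]
grip_width: 0.085
finger_force: 0.0
time_s: 29.9
position: [0.5793, -0.0263, 0.1953]
orientation: [2.527, 1.865, 0.004]
ft_force: [-1.2, 0.3, 0.2]
grip_width: 0.0849
finger_force: 0.0
```

View pics/end.png

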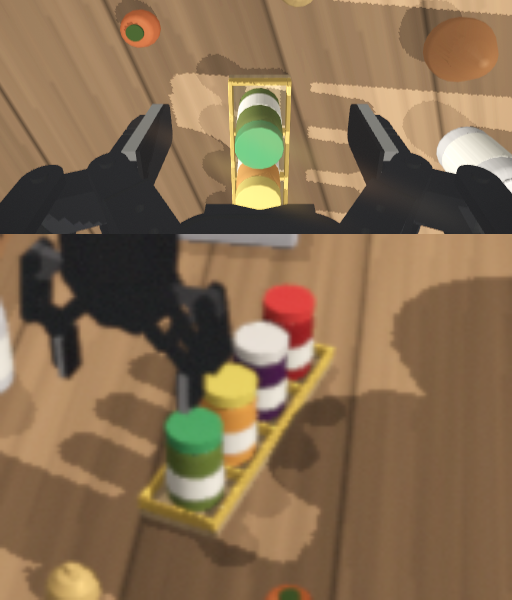

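All four jars stand upright in the display rack. From left to right, seen from the robot, they are green, yellow, white, red, and the gripper is clear of them.

```bash
python3 -c "
from cell import arm; print(arm.job_done())"
```

```text
the job is handed in; nothing more can be done
None
```

All four jars are upright and released in the display rack in reverse order (green, yellow, white, red from the robot's left), and I handed the job in after about 30 s of robot time.

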